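# Lock the banding wheel

## Robot

A 7-joint arm with a two-finger parallel gripper is mounted at the origin on the work surface. World frame = base frame: x ahead of the robot, y to its left, z up, the work surface at z = 0. Lengths are in m, angles in rad, forces in N, time in s.
With the tool pointing down it reaches from about 0.425 to 1.025 m from the base axis. Payload 3.6 kg.
Tool frame: the origin (TCP) lies between the finger pads; the fingertips stand 22 mm ahead of it and the grasp point (between the pads) lies 3 mm ahead of it; z points along the fingers, y is the direction in which the jaws open and shut (so a half turn about z gives the same grasp; the last joint's range is limited). The gripper opens to 85 mm and grips with 20 to 120 N. Pads are 22 mm wide; open, the fingers measure 114 mm over their backs; the gripper's body (76 mm by 85 mm) begins 54 mm behind the grasp point. The pads swing forward as they close: fully open they stand 13 mm farther back than shut.
Start: joints at [-1.323, 0.591, 0.048, 1.609, -0.033, 0.943, -0.034], TCP at [0.242, 0.683, 0.253] pointing down, gripper open.
Joint ranges: [-2.69, 2.69], [-0.47, 2.24], [-1.27, 1.36], [0.19, 2.51], [-1.53, 4.68], [0.08, 2.07], [-3.09, 3.09]. Speed limits (rad/s): [2.57, 2.57, 3.14, 3.14, 3.14, 3.14, 3.14].

## Interface

Orientations are given as a unit quaternion [x, y, z, w].
In Python, from station import r, optics, job gives the robot as it stands.
- The arm moves only by the tool jog_arm, never from a script. Its argument "targets" is a list of rows, each a list of 5 numbers: the shift along the tool's x, y, z in m, then the turn about the tool's z in degrees, then the finger opening in m, from 0 to 0.0854. In form: [[dx, dy, dz, turn, gripper], ...]. A call has 1 to 20 rows; each row shifts and turns the pose as measured when the row begins, along the tool's axes as they then stand; what a row does not reach is not made up. A row lasts 1/10 s, in which the tool goes at most 50 mm and 8.59 degrees, less where a joint would pass 70% of its speed; a pose out of reach is approached as far as the arm can. A call is refused whole if a number of a shift passes 0.05 or a number of a turn 8.59, either way. A call with a gripper value outside its range is refused whole. The fingers move at their own pace and stop on an object; "squeeze" is the grip in N (left out, the last holds). Time passes only in rows, so rows that do not move let the fingers close. It gives the time, the measured TCP pose, the force and the opening at its end, in the units of the state.
- r.read_state(): the state, without advancing time (a new reading comes with each control period).
- optics.get_image(name): name is "scene" or "side" or "wrist"; returns (picture, depth): 480x640x3 uint8, blue, green, red; 480x640 float32, m along the optical axis (not along the pixel's ray), 0 where there is no reading.
- optics.camera_model(name): a dict with "camera_matrix" (3x3 intrinsics, pixels), "R" (3x3) and "t" (3): a world point X has camera coordinates R X + t. Camera axes: x right, y down, z forward; pixel columns grow to the right and rows downward; lengths in m; the calibration is good to about 2 mm. The wrist camera is an equidistant fisheye: a pixel r from the principal point sees the ray r / f radians off the axis. A picture is of the moment at which its call begins: read the wrist's pose just before it. camera_model takes no time and is no camera call; for the wrist camera it gives the pose at the moment of the call.
- job.close_job(): hands the job in, once; it reports no verdict.
The state is a dict: "clock": time; "joint_pos": joint angles; "dq": joint speeds; "joint_efforts": joint torques, N m; "ee_pos": TCP position; "ee_rot": TCP orientation; "contact_force": force on the tool from outside, world axes, zero at the start; "wrist_torque": the same for the moment, N m; "gripper_width": opening from 0.0 (shut) to 1.0 (fully open).
Only numpy, scipy, OpenCV 4.12 (cv2) and the standard library are available. Lean on these libraries where they do the work, as an engineer would, in place of code of your own. Each camera call takes 0.05 s, during which the arm holds its last target. There are 200 camera calls.

## Task

Lock the potter's banding wheel so that the bowl on it can be decorated: push the wheel round by its upright peg until the slot in its rim faces the lock bar, then push the bar by its head along its channel into the slot until it is fully home. Just push with the fingertips; lift nothing, keep the bowl standing in the middle of the wheel and leave the mug, jar and vase where they are.

Things in the scene. Friction and masses are not known exactly. Their poses are not given: they have to be found in the camera images.
- axis (a point): point on the wheel's upright turning axis, level with the wheel's top face, 70 mm above the table. The wheel is a level aluminium disc, 180 mm across, 20 mm thick, on a dark iron foot fixed to the table. It turns either way without stops and stays where it is left (friction about 0.16 N m). In its middle lies a black rubber pad, 88 mm across, 3 mm thick
- slot (a point): middle of the mouth of the slot, on the wheel's rim (90 mm from the axis), level with its top face; turns with the wheel. The slot is a straight-sided radial notch 28 mm wide, cut right through the thickness of the disc, running inward from the rim to 52 mm from the axis. The dark foot shows through it
- peg_top (a point): centre of the top of the upright round steel peg on the wheel, 14 mm in diameter, 45 mm tall above the wheel's top face, 76 mm from the axis, diametrically opposite the slot; turns with the wheel
- gate (a point): fixed point where the bar's line crosses the wheel's rim, 90 mm from the axis, level with the wheel's top face: the slot's mouth comes here when it faces the bar. Its y axis points level, outward from the wheel's axis along the bar; z is up. Open-topped dark channel: side walls 22 mm apart, 7 mm thick, from 4 to 64 mm beyond this point, tops 72 mm above the table
- bar_head (a point): centre of the top of the lock bar's head: an upright steel plate 40 mm wide across the bar, 12 mm thick along it, 45 mm tall from the channel floor (top 98 mm above the table), at the bar's outer end. The bar is loose, about 0.28 kg, and lies in the channel on its floor. At the start the head's centre is 106 to 114 mm beyond the gate point
- bar_nose (a point): tip of the bar's nose, middle of its top edge, 102 mm from the head's centre, 4 to 12 mm clear of the rim at the start. The bar's shaft is 18 mm wide and 14 mm tall, its nose rounded to a half circle seen from above. Against the plain rim it cannot go in
- bowl: small terracotta bowl, 72 mm across and 42 mm tall, standing loose on the rubber pad in the middle of the wheel; origin at the centre of its underside. It turns with the wheel
- mug: white mug, 76 mm across, 85 mm tall, handle at its +y side; loose on the table near the wheel; origin at the centre of its underside
- jar: amber jar with a lid, 68 mm across, 85 mm tall, loose on the table; origin at the centre of its underside
- vase: blue bud vase, 76 mm across at the belly, 100 mm tall, narrow neck; loose on the table; origin at the centre of its underside
- channel_end (a point): fixed point midway between the outer ends of the two channel walls, at the channel floor (53 mm above the table), 64 mm beyond the gate point. The floor, 44 mm wide, runs on 64 mm farther outward. The bar is home when its head meets these wall ends: the head's centre is then 6 mm outward of this point (70 mm beyond the gate) and the nose 32 mm inside the rim
Mind the look-alikes: they are no part of the job. Of the things that look like the bowl, the middle-sized one is meant.

How it is judged:
By the outcome, as a careful person would: the job done as asked, in the order asked, and still so for the second after the job is handed in, with the robot touching nothing.
It also fails if it takes over 54 s, if anything falls off the work surface, if the arm or the gripper's body presses on something with over 40 N, if the wrist force passes 120 N, or if a joint passes its speed limit or range.

## Working session

There is one attempt and no reset: what is moved stays moved. The work goes in short steps, Python scripts to look and compute and a tool call to move; the robot and the scene stay as the last step left them, time stands still between calls to the robot, and variables do not carry over. Pictures are saved under pics/ and viewed, about 8 in all and at most 12, crops included, and the job is handed in when it is done.

Besides the shell and the picture viewer there is one more tool, called as a command line: name --pt "numbers of a row" for each row, then --argument value for the rest. jog_arm: Moves the arm, as the interface text tells. Its arguments: {"type":"object","properties":{"targets":{"type":"array","items":{"type":"array","items":{"type":"number"}}},"squeeze":{"type":"number"}},"required":["targets"]}

```bash
mkdir -p pics; ls; cat > h.py <<'E'
import numpy as np, cv2
from station import r, optics, job
from scipy.spatial.transform import Rotation as Ro
def snap(n,tag):
    m=optics.camera_model(n); im,d=optics.get_image(n)
    cv2.imwrite(f'pics/{tag}.png',im); np.savez(f'pics/{tag}.npz',im=im,d=d,K=m['camera_matrix'],R=m['R'],t=m['t'])
    return im,d,m
def load(tag):
    z=np.load(f'pics/{tag}.npz'); return z
def world(z,u,v,d=None):
    K,R,t=z['K'],z['R'],z['t']; d=z['d'][v,u] if d is None else d
    c=np.array([(u-K[0,2])/K[0,0]*d,(v-K[1,2])/K[1,1]*d,d]); return R.T@(c-t)
def onplane(z,u,v,h):
    K,R,t=z['K'],z['R'],z['t']; C=-R.T@t; ray=R.T@np.array([(u-K[0,2])/K[0,0],(v-K[1,2])/K[1,1],1]); return C+ray*(h-C[2])/ray[2]
def proj(z,X):
    c=z['K']@(z['R']@np.array(X)+z['t']); return c[:2]/c[2]
E
python3 - <<'E'
from h import *
s=r.read_state(); print({k:np.round(v,3) for k,v in s.items()})
for n in('scene','side'):
    im,d,m=snap(n,n+'0'); print(n,-m['R'].T@m['t'])
E
```

```text
pics
{'clock': np.float64(0.0), 'joint_pos': array([-1.324,  0.592,  0.048,  1.61 , -0.033,  0.943, -0.034]), 'dq': array([ 0.   , -0.003,  0.002,  0.   ,  0.001,  0.   ,  0.   ]), 'joint_efforts': array([-1.0000e-03, -5.4868e+01,  1.5460e+00, -1.9812e+01,  9.0000e-03,
        9.0000e-03,  0.0000e+00]), 'ee_pos': array([0.242, 0.683, 0.252]), 'ee_rot': array([ 0.169,  0.986, -0.001, -0.   ]), 'contact_force': array([-0.182, -0.543, -0.273]), 'wrist_torque': array([ 0.022, -0.027,  0.004]), 'gripper_width': np.float64(0.995)}
scene [ 0.99966668 -0.50281639  1.07681371]
side [ 0.04383502 -0.86281515  0.80839208]
```

View pics/scene0.png

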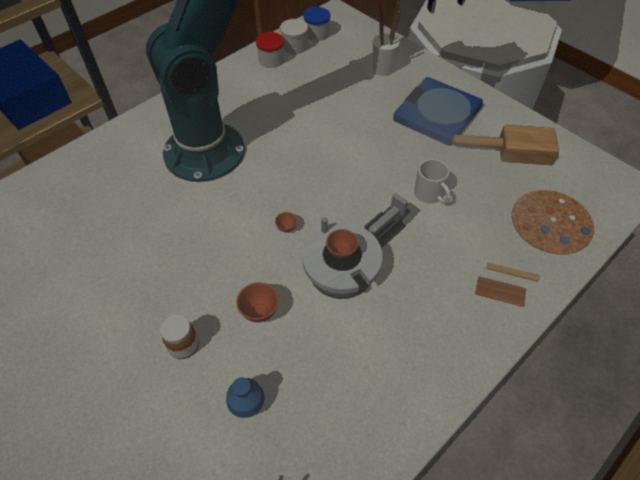

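View pics/side0.png

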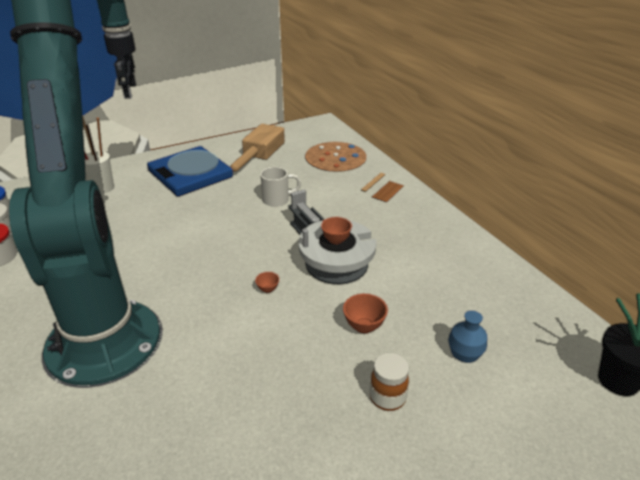

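The scene picture shows the wheel near (343,258), the peg near (324,225), the slot near (362,281), and the bar running from (372,237) to its head at (400,207). There are three bowls: small (287,222), middle (342,245) and large (257,302). The middle-sized one, on the wheel, fits the description. An enlarged crop should confirm this.

```bash
python3 - <<'E'
from h import *
a=load('scene0')['im'][185:310,265:425]; cv2.imwrite('pics/c1.png',cv2.resize(a,None,fx=4.8,fy=4.8,interpolation=cv2.INTER_CUBIC))
z=load('scene0')
# wheel top fit: depth points at z 60..75 near wheel
K,R,t=z['K'],z['R'],z['t']
v,u=np.mgrid[185:310,265:470]; d=z['d'][185:310,265:470]
P=np.array([(u-K[0,2])/K[0,0]*d,(v-K[1,2])/K[1,1]*d,d]).reshape(3,-1)
W=(R.T@(P-t[:,None])).T; W=W[d.ravel()>0]
m=(abs(W[:,2]-.07)<.006); Q=W[m][:,:2]; print(m.sum(), Q.min(0),Q.max(0))
print('head/peg z>.088:'); 
from scipy.cluster.hierarchy import fclusterdata
H=W[W[:,2]>.088]; c=fclusterdata(H,0.012,'distance')
for i in set(c):
    if (c==i).sum()>5: print((c==i).sum(),H[c==i].mean(0).round(4),H[c==i].min(0).round(3),H[c==i].max(0).round(3))
print(onplane(z,343,258,.07))
E
```

```text
3842 [ 0.4466578 -0.0946668] [0.6284231  0.32425199]
head/peg z>.088:
106 [0.534  0.1905 0.096 ] [0.513 0.184 0.088] [0.554 0.2   0.102]
71 [0.4657 0.0103 0.1054] [0.458 0.004 0.088] [0.472 0.02  0.119]
554 [0.5303 0.0024 0.1046] [ 0.5   -0.039  0.088] [0.571 0.033 0.121]
[ 0.54729223 -0.0090288   0.07      ]
```

View pics/c1.png

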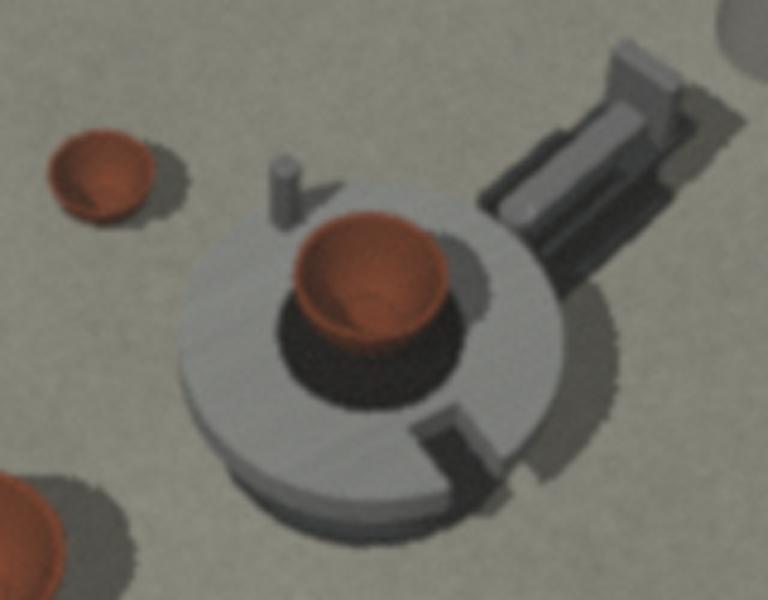

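The crop confirms the middle-sized bowl standing on the pad. In crop pixels the peg top is at (286,163), the slot runs from (435,420) to (485,478), the bar nose is at (517,212), and the head top runs from (625,42) to (682,82).

```bash
python3 - <<'E'
from h import *
from scipy.optimize import least_squares
z=load('scene0')
f=lambda x,y,h: onplane(z,265+x/4.8-.4,185+y/4.8-.4,h)
rim=np.array([f(*p,.07)[:2] for p in [(180,335),(563,340),(370,500),(250,460),(290,480),(215,240),(490,205),(545,270),(200,400),(545,410),(380,182)]])
s=least_squares(lambda c:np.hypot(*(rim-c).T)-.09,[.54,-.01]); print('axis',s.x,s.fun.round(4))
K,R,t=z['K'],z['R'],z['t']
v,u=np.mgrid[185:310,265:420]; d=z['d'][185:310,265:420]
P=np.array([(u-K[0,2])/K[0,0]*d,(v-K[1,2])/K[1,1]*d,d]).reshape(3,-1)
W=(R.T@(P-t[:,None])).T; W=W[d.ravel()>0]
Q=W[(abs(W[:,2]-.07)<.003)&(np.hypot(*(W[:,:2]-s.x).T)<.1)][:,:2].astype(np.float32)
print('enclosing',cv2.minEnclosingCircle(Q))
a=s.x
for n,p in dict(peg=(286,163,.115),slotin=(435,420,.07),slotm=(485,478,.07),nose=(517,212,.067),h1=(625,42,.098),h2=(682,82,.098)).items():
    q=f(*p); e=q[:2]-a; print(n,q.round(4),'r',np.hypot(*e).round(4),'ang',np.degrees(np.arctan2(e[1],e[0])).round(1))
# objects
for n,p in dict(mug=(433,180),jar=(180,335),vase=(245,397)).items(): print(n,world(z,*p).round(3))
E
```

```text
axis [ 0.53751932 -0.00167743] [ 0.     -0.0012  0.0014  0.0005 -0.0002  0.0011  0.0036 -0.0004 -0.0013
 -0.0005 -0.0025]
enclosing ((0.5382117629051208, 0.0017422012751922011), 0.09658183157444)
peg [0.4632 0.0137 0.115 ] r 0.0759 ang 168.3
slotin [ 0.5921 -0.016   0.07  ] r 0.0564 ang -14.7
slotm [ 0.6291 -0.0219  0.07  ] r 0.0938 ang -12.4
nose [0.5356 0.0992 0.067 ] r 0.1009 ang 91.1
h1 [0.5154 0.1952 0.098 ] r 0.1981 ang 96.4
h2 [0.5516 0.1961 0.098 ] r 0.1983 ang 85.9
mug [0.545 0.303 0.085]
jar [ 0.457 -0.382  0.082]
vase [ 0.643 -0.368  0.074]
```

jog_arm --pt "0 0 0 7.6 0" --pt "0 0 0 7.6 0" --pt "0 0 0 7.6 0" --pt "0 0 0 7.6 0" --pt "-0.04 -0.0145 0 0 0" --pt "-0.04 -0.0145 0 0 0" --pt "-0.04 -0.0145 0 0 0" --pt "-0.04 -0.0145 0 0 0" --pt "-0.04 -0.0145 0 0 0" --pt "-0.04 -0.0145 0 0 0" --pt "-0.04 -0.0145 0 0 0" --pt "-0.04 -0.0145 0 0 0" --pt "-0.04 -0.0145 0 0 0" --pt "-0.04 -0.0145 0 0 0" --pt "-0.04 -0.0145 0 0 0" --pt "-0.04 -0.0145 0 0 0" --pt "-0.04 -0.0145 0 0 0" --pt "-0.04 -0.0145 0 0 0"

```text
clock: 1.9
ee_pos: [0.4365, 0.1031, 0.2468]
ee_rot: [0.425, 0.905, -0.005, -0.002]
contact_force: [1.4, 0.4, -0.2]
gripper_width: -0.002
```

```bash
python3 - <<'E'
from h import *
im,d,m=snap('wrist','w1'); print(m['camera_matrix'],-m['R'].T@m['t'],m['R'])
s=r.read_state(); print(Ro.from_quat(s['ee_rot']).as_matrix().round(3), s['joint_pos'].round(2))
E
```

```text
[[371.64829954   0.         321.33370409]
 [  0.         371.64829954 235.83370727]
 [  0.           0.           1.        ]] [0.39078619 0.1588819  0.36825948] [[ 0.76862062  0.63961971 -0.01043879]
 [ 0.61543212 -0.73490543  0.28488121]
 [ 0.17454412 -0.22538994 -0.95850599]]
[[-0.631  0.776 -0.005]
 [ 0.776  0.631 -0.012]
 [-0.006 -0.011 -1.   ]] [-0.58  0.27  0.32  2.22 -0.12  0.68  0.5 ]
```

View pics/w1.png

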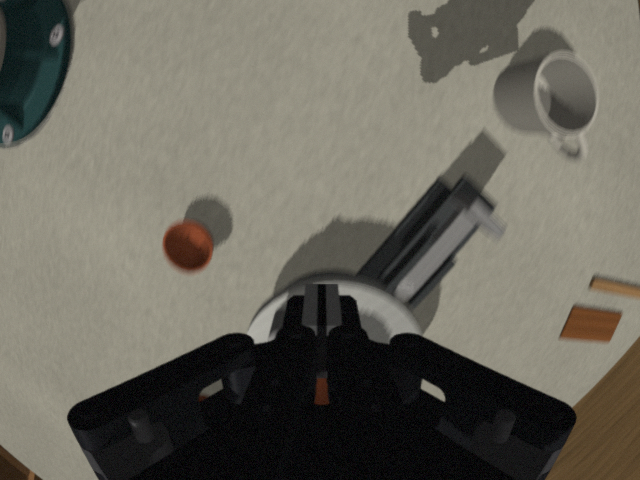

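jog_arm --pt "-0.019 -0.012 0 0 0" --pt "-0.019 -0.012 0 0 0" --pt "-0.018 -0.012 0 0 0" --pt "0 0 0 0 0" --pt "0 0 0.04 0 0" --pt "0 0 0.04 0 0" --pt "0 0 0.03 0 0" --pt "0 0 0.02 0 0" --pt "0 0 0 0 0"

```text
clock: 2.85
ee_pos: [0.4487, 0.027, 0.1149]
ee_rot: [0.432, 0.902, -0.003, 0.002]
contact_force: [-0.7, 0.5, 0.4]
gripper_width: -0.005
```

```bash
python3 - <<'E'
from h import *
im,d,m=snap('scene','s2')
z=load('s2'); p=proj(z,[.4632,.0137,.115]); print(p, r.read_state()['joint_pos'].round(2))
cv2.imwrite('pics/c2.png',cv2.resize(im[175:310,255:425],None,fx=4.4,fy=4.4,interpolation=cv2.INTER_CUBIC))
E
```

```text
[324.17381182 218.56446946] [-0.32  0.51  0.2   2.32 -0.28  0.33  0.8 ]
```

View pics/c2.png

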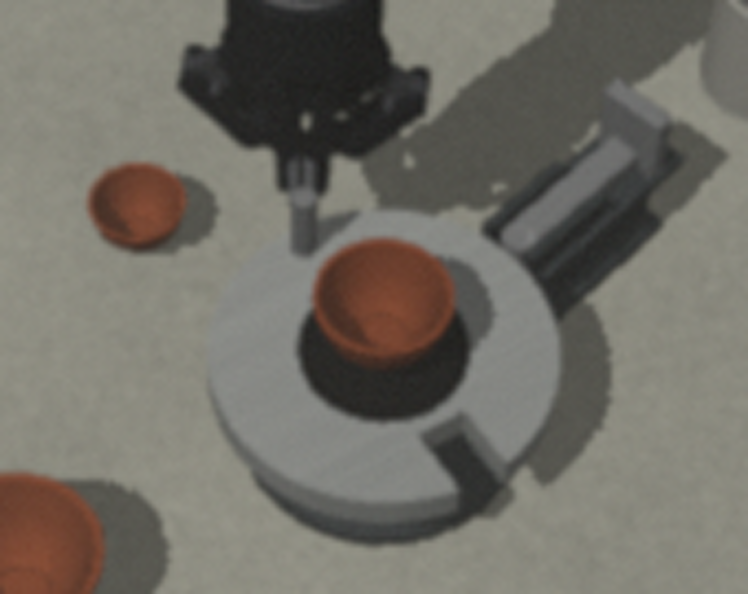

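jog_arm --pt "0 0.003 0.006 0 0" --pt "-0.0035 -0.004 0 0 0" --pt "-0.0038 -0.0037 0 0 0" --pt "-0.004 -0.0035 0 0 0" --pt "-0.0042 -0.0032 0 0 0" --pt "-0.0045 -0.0029 0 0 0" --pt "-0.0046 -0.0026 0 0 0" --pt "-0.0048 -0.0022 0 0 0" --pt "-0.005 -0.0019 0 0 0" --pt "-0.0051 -0.0015 0 0 0" --pt "0 0 0 0 0"

```text
clock: 4.0
ee_pos: [0.453, -0.0197, 0.1124]
ee_rot: [0.431, 0.902, -0.003, -0.001]
contact_force: [-1.8, 0.5, -0.5]
gripper_width: 0.002
```

```bash
cat > plan.py <<'E'
from h import *
s=r.read_state(); M=Ro.from_quat(s['ee_rot']).as_matrix(); n=-M[:2,0]; T=s['ee_pos'][:2]; A=np.array([.5375,-.0015])
# peg angle from face: (A+.076 e)·n = T·n+.018
g=np.radians(np.arange(160,290,.5)); e=np.array([np.cos(g),np.sin(g)]).T
f=(A+.076*e-T)@n-.018
i=np.argmin(abs(f)); th=g[i]; print('peg deg',np.degrees(th),'pos',s['ee_pos'].round(4),'F',s['contact_force'].round(1),'lateral err mm',1e3*((A+.076*e[i]-T)@M[:2,1]))
while th<np.radians(268):
    t2=th+np.radians(4); w=A+.076*np.array([np.cos(t2),np.sin(t2)])-.018*n
    w0=A+.076*np.array([np.cos(th),np.sin(th)])-.018*n
    print(round(np.degrees(t2),1),((w-w0)@M[:2,:2]).round(4)); th=t2
E
python3 plan.py
```

```text
peg deg 203.0 pos [ 0.453  -0.0197  0.1124] F [-1.8  0.5 -0.5] lateral err mm 4.084339074536697
207.0 [-0.0051 -0.0013]
211.0 [-0.0052 -0.0009]
215.0 [-0.0053 -0.0005]
219.0 [-0.0053 -0.0002]
223.0 [-0.0053  0.0002]
227.0 [-0.0053  0.0006]
231.0 [-0.0052  0.0009]
235.0 [-0.0051  0.0013]
239.0 [-0.005   0.0016]
243.0 [-0.0049  0.002 ]
247.0 [-0.0048  0.0023]
251.0 [-0.0046  0.0027]
255.0 [-0.0044  0.003 ]
259.0 [-0.0042  0.0033]
263.0 [-0.0039  0.0036]
267.0 [-0.0037  0.0038]
271.0 [-0.0034  0.0041]
```

jog_arm --pt "-0.005 0.0 0.002 0 0" --pt "-0.005 0.0005 0.002 0 0" --pt "-0.005 0.0008 0 0 0" --pt "-0.005 0.001 0 0 0" --pt "-0.005 0.0012 0 0 0" --pt "-0.005 0.0014 0 0 0" --pt "-0.005 0.0015 0 0 0" --pt "-0.005 0.0016 0 0 0" --pt "-0.005 0.002 0 0 0" --pt "-0.005 0.0022 0 0 0" --pt "-0.0048 0.0025 0 0 0" --pt "0 0 0 0 0"

```text
clock: 5.2
ee_pos: [0.5043, -0.0576, 0.1082]
ee_rot: [0.432, 0.902, -0.003, 0.0]
contact_force: [-0.6, 0.7, 0.5]
gripper_width: 0.0
```

```bash
python3 plan.py; python3 - <<'E'
from h import *
im,d,m=snap('scene','s3')
cv2.imwrite('pics/c3.png',cv2.resize(im[175:310,265:435],None,fx=4.4,fy=4.4,interpolation=cv2.INTER_CUBIC))
E
```

```text
peg deg 251.49999999999997 pos [ 0.5043 -0.0576  0.1082] F [-0.6  0.7  0.5] lateral err mm -2.928780576851246
255.5 [-0.0044  0.003 ]
259.5 [-0.0041  0.0033]
263.5 [-0.0039  0.0036]
267.5 [-0.0036  0.0039]
271.5 [-0.0034  0.0041]
```

View pics/c3.png

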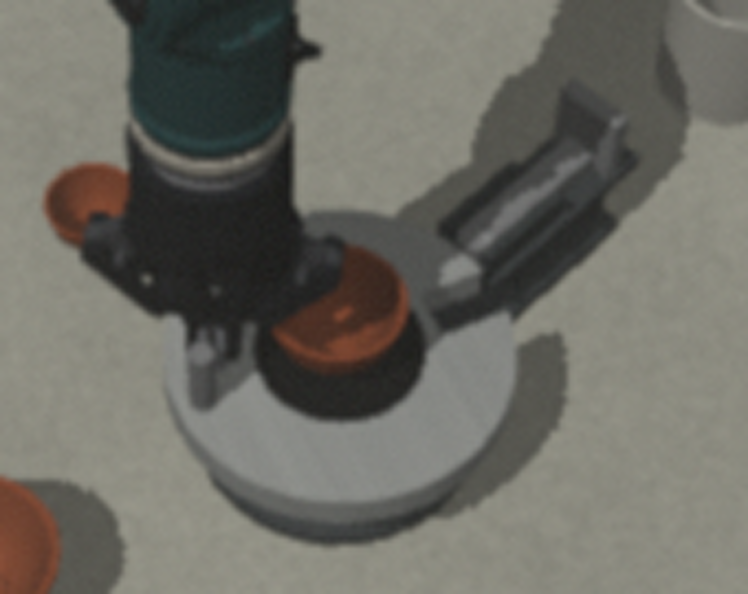

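The slot mouth, at crop (445,312), is now a little short of the bar line. The peg top is at crop (203,350). The bowl is still centred.

```bash
python3 - <<'E'
from h import *
z=load('s3'); A=[.5375,-.0015]
for n,x,y,h in [('peg',203,350,.115),('slotL',425,310,.07),('slotR',462,325,.07)]:
    q=onplane(z,265+x/4.4-.4,175+y/4.4-.4,h); e=q[:2]-A; print(n,q.round(4),np.hypot(*e).round(4),np.degrees(np.arctan2(e[1],e[0])).round(1)%360)
E
```

```text
peg [ 0.5126 -0.0738  0.115 ] 0.0765 251.0
slotL [0.551  0.0456 0.07  ] 0.049 74.0
slotR [0.5707 0.0525 0.07  ] 0.0634 58.4
```

jog_arm --pt "-0.0044 0.0025 0 0 0" --pt "-0.0041 0.0028 0 0 0" --pt "-0.0039 0.003 0 0 0" --pt "-0.0036 0.0035 0 0 0" --pt "-0.0015 0.0015 0 0 0" --pt "0 0 0 0 0"

```text
clock: 5.85
ee_pos: [0.5264, -0.0625, 0.108]
ee_rot: [0.432, 0.902, -0.003, -0.001]
contact_force: [-2.5, -0.1, 1.2]
gripper_width: -0.0
```

```bash
python3 plan.py
```

```text
peg deg 269.0 pos [ 0.5264 -0.0625  0.108 ] F [-2.5 -0.1  1.2] lateral err mm -1.836002774427584
```

jog_arm --pt "-0.0017 0.002 0 0 0" --pt "0 0 0 0 0" --pt "0.006 -0.008 0 0 0" --pt "0.006 -0.008 0 0 0" --pt "0 0 -0.03 0 0" --pt "0 0 -0.04 0 0" --pt "0 0 -0.04 0 0" --pt "0.04 0 -0.02 0 0" --pt "0.04 0 0 0 0" --pt "0.04 0 0 0 0" --pt "0.02 0 0 0 0" --pt "0 0 0 0 0"

```text
clock: 7.05
ee_pos: [0.4186, 0.046, 0.2432]
ee_rot: [0.434, 0.901, 0.001, 0.007]
contact_force: [0.8, 0.1, -0.8]
gripper_width: -0.003
```

```bash
python3 - <<'E'
from h import *
im,d,m=snap('scene','s4')
cv2.imwrite('pics/c4.png',cv2.resize(im[185:310,285:445],None,fx=4.8,fy=4.8,interpolation=cv2.INTER_CUBIC))
E
```

```text
(no output)
```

View pics/c4.png

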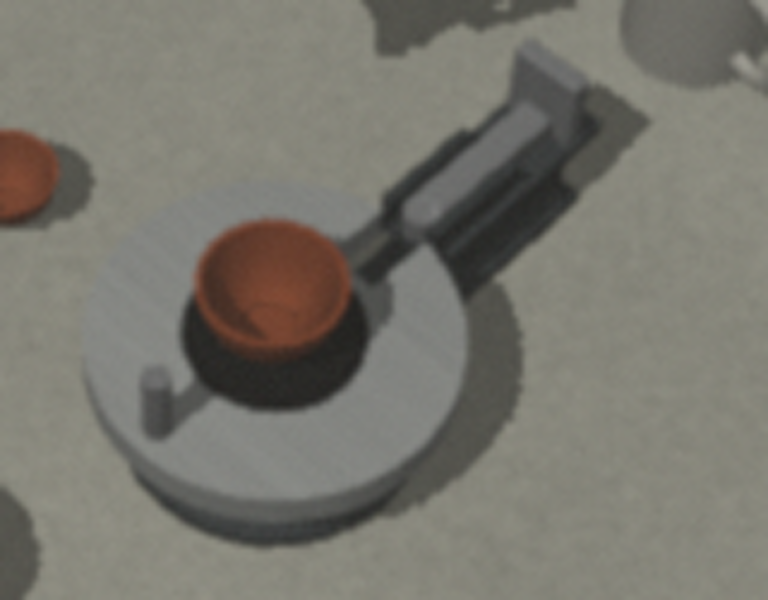

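The slot now faces the bar. Its mouth edges are near (381,213) and (418,240), the nose is at (422,217), and the peg top is at (156,376).

```bash
python3 - <<'E'
from h import *
z=load('s4'); A=[.5375,-.0015]
for n,x,y,h in [('peg',156,376,.115),('slotL',381,213,.07),('slotR',420,240,.07),('slotRin',375,280,.07),('slotLin',343,247,.07),('nosetip',410,225,.067),('shaftL',513,103,.067),('shaftR',550,122,.067),('h1',530,40,.098),('h2',588,82,.098)]:
    q=onplane(z,285+x/4.8-.4,185+y/4.8-.4,h); e=q[:2]-A; print(n,q.round(4),np.hypot(*e).round(4),np.degrees(np.arctan2(e[1],e[0])).round(1)%360)
E
```

```text
peg [ 0.5383 -0.0795  0.115 ] 0.078 270.6
slotL [0.524  0.0831 0.07  ] 0.0856 99.0
slotR [0.5481 0.0849 0.07  ] 0.087 83.0
slotRin [0.5494 0.0524 0.07  ] 0.0552 77.6
slotLin [0.5254 0.0553 0.07  ] 0.0581 102.0
nosetip [0.5373 0.0897 0.067 ] 0.0912 90.1
shaftL [0.5211 0.1818 0.067 ] 0.184 95.1
shaftR [0.542  0.1859 0.067 ] 0.1875 88.6
h1 [0.5149 0.1965 0.098 ] 0.1993 96.5
h2 [0.5523 0.1968 0.098 ] 0.1988 85.7
```

jog_arm --pt "0 0 0 7.5 0" --pt "0 0 0 7.5 0" --pt "0 0 0 7.5 0" --pt "0 0 0 7.5 0" --pt "0 0 0 7.5 0" --pt "0.036 0.023 0 0 0" --pt "0.036 0.023 0 0 0" --pt "0.036 0.023 0 0 0" --pt "0.036 0.023 0 0 0" --pt "0.036 0.02 0 0 0" --pt "0 0 0 0 0" --pt "0 0 0 0 0"

```text
clock: 8.3
ee_pos: [0.5535, 0.2097, 0.2446]
ee_rot: [0.722, 0.692, 0.008, 0.016]
contact_force: [0.3, -0.5, -0.8]
gripper_width: 0.003
```

```bash
python3 - <<'E'
from h import *
z=load('s4'); print('mug near edge base',onplane(z,426.3,202.3,0),onplane(z,285+622/4.8,185+35/4.8,.0))
K,R,t=z['K'],z['R'],z['t']
v,u=np.mgrid[150:215,405:465]; d=z['d'][150:215,405:465]
P=np.array([(u-K[0,2])/K[0,0]*d,(v-K[1,2])/K[1,1]*d,d]).reshape(3,-1)
W=(R.T@(P-t[:,None])).T; W=W[W[:,2]>.02]; print('mug',W.min(0),W.max(0))
s=r.read_state(); M=Ro.from_quat(s['ee_rot']).as_matrix(); print(M.round(3),((np.array([.534,.230,.092])-s['ee_pos'])@M).round(4))
E
```

```text
mug near edge base [0.54305763 0.30071324 0.        ] [0.5002061  0.30474298 0.        ]
mug [ 0.48621486 -0.50281639  0.02017526] [0.99966668 0.3692273  1.07681371]
[[ 0.042  0.999  0.034]
 [ 0.999 -0.041 -0.011]
 [-0.01   0.034 -0.999]] [ 0.0209 -0.0255  0.1517]
```

jog_arm --pt "0.012 -0.011 0 -3 0" --pt "0.012 -0.011 0 0 0" --pt "0 0 0 0 0" --pt "0 0 0.04 0 0" --pt "0 0 0.04 0 0" --pt "0 0 0 0 0"

```text
clock: 8.9
ee_pos: [0.5318, 0.2309, 0.1639]
ee_rot: [0.703, 0.711, 0.009, 0.016]
contact_force: [-0.8, -0.1, 0.2]
gripper_width: 0.003
```

```bash
python3 - <<'E'
from h import *
s=r.read_state(); M=Ro.from_quat(s['ee_rot']).as_matrix(); print(M.round(3),((np.array([.534,.232,.09])-s['ee_pos'])@M).round(4))
E
```

```text
[[-0.011  0.999  0.036]
 [ 1.     0.011 -0.01 ]
 [-0.01   0.036 -0.999]] [ 0.0018 -0.0005  0.0739]
```

jog_arm --pt "0.002 0 0.035 0 0" --pt "0 0 0.03 0 0" --pt "0 0 0.009 0 0" --pt "0 0 0 0 0" --pt "-0.006 0 0 0 0" --pt "-0.005 0 0 0 0" --pt "-0.005 0 0 0 0" --pt "-0.005 0 0 0 0" --pt "-0.005 0 0 0 0" --pt "0 0 0 0 0"

```text
clock: 9.9
ee_pos: [0.5408, 0.2048, 0.101]
ee_rot: [0.704, 0.71, 0.018, 0.019]
contact_force: [-0.2, 0.0, 0.4]
gripper_width: 0.002
```

```bash
python3 - <<'E'
from h import *
im,d,m=snap('scene','s5')
cv2.imwrite('pics/c5.png',cv2.resize(im[175:310,285:445],None,fx=4.4,fy=4.4,interpolation=cv2.INTER_CUBIC))
E
```

```text
(no output)
```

View pics/c5.png

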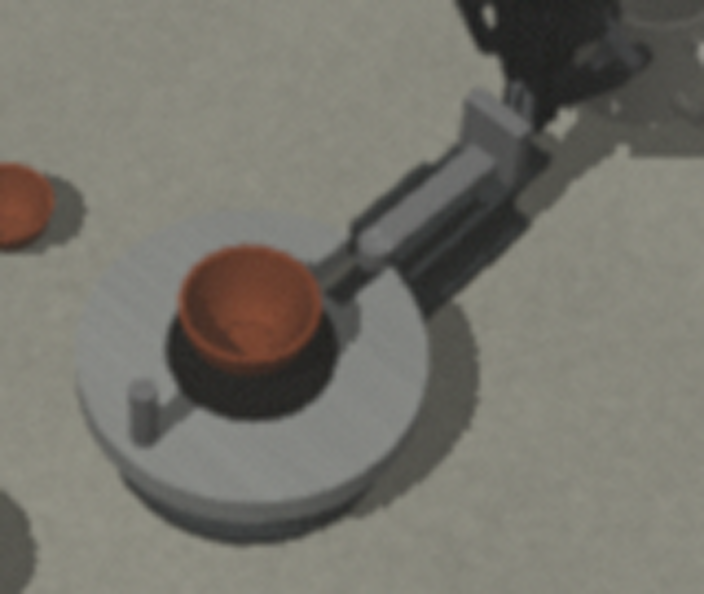

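The fingers are just behind the head and the nose is near the slot mouth at (372,245). The tool has drifted about 6 mm in x and sits slightly high, so I'll correct that and then push.

jog_arm --pt "0.004 0 0 0 0" --pt "0.001 -0.006 0.006 0 0" --pt "0 -0.001 0.004 0 0" --pt "0 0 0 0 0"

```text
clock: 10.35
ee_pos: [0.5333, 0.2111, 0.0894]
ee_rot: [0.703, 0.71, 0.017, 0.019]
contact_force: [0.2, -0.5, 1.0]
gripper_width: -0.002
```

jog_arm --pt "-0.005 0 0 0 0" --pt "-0.005 0 0 0 0" --pt "-0.005 0 0 0 0" --pt "-0.004 0 0 0 0" --pt "-0.004 0 0 0 0" --pt "0 0 0 0 0"

```text
clock: 10.95
ee_pos: [0.5334, 0.1867, 0.089]
ee_rot: [0.703, 0.711, 0.017, 0.019]
contact_force: [-0.2, 0.5, 0.5]
gripper_width: 0.006
```

jog_arm --pt "-0.004 0 0 0 0" --pt "-0.003 0 0 0 0" --pt "-0.002 0 0 0 0" --pt "0 0 0 0 0"

```text
clock: 11.35
ee_pos: [0.5336, 0.1768, 0.0892]
ee_rot: [0.703, 0.71, 0.017, 0.019]
contact_force: [-0.7, -0.8, -0.1]
gripper_width: 0.002
```

Now I'll push gently until the force shows the head against the wall ends.

jog_arm --pt "-0.002 0 0 0 0" --pt "-0.002 0 0 0 0" --pt "-0.002 0 0 0 0"

```text
clock: 11.65
ee_pos: [0.5336, 0.1746, 0.0893]
ee_rot: [0.702, 0.712, 0.019, 0.017]
contact_force: [-0.1, 5.5, -1.4]
gripper_width: 0.0
```

jog_arm --pt "-0.004 0 0 0 0" --pt "-0.005 0 0 0 0" --pt "-0.005 0 0 0 0"

```text
clock: 11.95
ee_pos: [0.534, 0.1743, 0.0901]
ee_rot: [0.698, 0.716, 0.025, 0.013]
contact_force: [-1.2, 10.5, -0.1]
gripper_width: -0.001
```

The tool has stopped solidly at y = 0.174, against an expected home of about 0.1755. I'll retreat and check.

jog_arm --pt "0.006 0 0 0 0" --pt "0.01 0 0 0 0" --pt "0.01 0 0 0 0" --pt "0.01 0 -0.02 0 0" --pt "0 0 -0.04 0 0" --pt "0 0 -0.04 0 0" --pt "0 0 -0.04 0 0" --pt "0.04 0 -0.02 0 0" --pt "0.04 0 0 0 0" --pt "0.03 0 0 0 0" --pt "0 0 0 0 0"

```text
clock: 13.05
ee_pos: [0.5221, 0.3219, 0.2581]
ee_rot: [0.7, 0.714, 0.023, 0.014]
contact_force: [-0.2, 0.0, -0.6]
gripper_width: 0.003
```

```bash
python3 - <<'E'
from h import *
im,d,m=snap('scene','s6')
cv2.imwrite('pics/c6.png',cv2.resize(im[185:310,285:445],None,fx=4.8,fy=4.8,interpolation=cv2.INTER_CUBIC))
z0=load('s4')['im'].astype(int); df=abs(im.astype(int)-z0).sum(2); 
for n,p in dict(jar=(180,335),vase=(245,397),mug=(436,190)).items(): print(n,df[p[1]-15:p[1]+15,p[0]-15:p[0]+15].mean())
E
```

```text
jar 7.915555555555556
vase 6.1322222222222225
mug 5.026666666666666
```

View pics/c6.png

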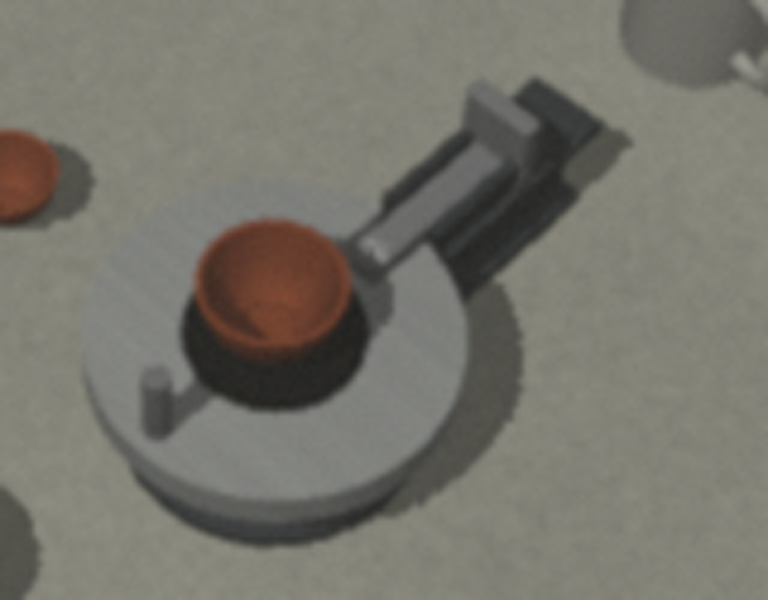

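The nose is inside the slot at (370,248) and the head top runs from about (470,90) to (540,130). One numeric check of the head position remains.

```bash
python3 - <<'E'
from h import *
a=load('s6')
for n,x,y,h in [('head top far edge a',480,80,.098),('far b',541,124,.098),('near a',468,88,.098),('near b',530,137,.098),('nose',362,256,.067)]:
    print(n,onplane(a,285+x/4.8-.4,185+y/4.8-.4,h).round(4))
def top(tag,lim):
    z=load(tag);K,R,t=z['K'],z['R'],z['t']; v,u=np.mgrid[185:235,365:425]; d=z['d'][185:235,365:425]
    P=np.array([(u-K[0,2])/K[0,0]*d,(v-K[1,2])/K[1,1]*d,d]).reshape(3,-1); W=(R.T@(P-t[:,None])).T
    W=W[(W[:,2]>.085)&(W[:,2]<.104)&(W[:,1]>.1)]; print(tag,len(W),np.percentile(W,[5,50,95],axis=0).round(4).tolist())
top('s4',0);top('s6',0)
E
```

```text
head top far edge a [0.515  0.1599 0.098 ]
far b [0.5538 0.1608 0.098 ]
near a [0.5143 0.152  0.098 ]
near b [0.5555 0.151  0.098 ]
nose [0.534  0.0597 0.067 ]
s4 122 [[0.5154, 0.185, 0.0867], [0.5353, 0.1893, 0.0957], [0.5522, 0.1975, 0.1002]]
s6 117 [[0.5177, 0.149, 0.0873], [0.5367, 0.1526, 0.0964], [0.5533, 0.1614, 0.1011]]
```

```bash
python3 -c "
from h import *
print(job.close_job())"
```

```text
the job is handed in; nothing more can be done
None
```

I locked the wheel and handed the job in at about 13 s. I pushed the peg round by about 102° with the shut fingertips until the slot faced the bar. I then pushed the bar's head along its channel until it stopped hard.

**Slot alignment:** measured after the wheel push, the slot sat at about 90.6° and the bar's line at about 91°.

**Bar home:** the tool stopped at y = 0.174 m, against an expected 0.1755 m. It moved only 0.3 mm more while the force rose from 5.5 N to 10.5 N. In the last picture the head's centre is about 69 mm beyond the gate, against 70 mm for home.

**One disagreement:** my rough reading of the nose tip put it about 29 mm inside the rim, where 32 mm is expected. I put this down to a hard-to-read pixel, since the head position and the hard stop both say the bar is home.

**Everything else:** the bowl is still standing in the middle of the wheel. The mug, jar and vase showed no visible change between the pictures before and after the bar push. The arm was clear of everything when I handed in.

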